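# Make up two shoe-repair kits and bring the glue stock forward

### The job

Make up the two repair kits: in the tray with the big sole, put the tall heel block in the compartment beside the sole's heel and the front jar from the glue rack in the compartment beside its toe; in the tray with the small sole, put the low heel block beside the heel and the nozzle bottle beside the toe. Stand each flat on its compartment's floor. Pull the jar left in the rack forward, still in its lane, close up to the front lip so that it is the next one used, and keep jars and bottle upright throughout and do not shift the open tin of tacks.

Things in the scene. Friction and masses are not known exactly. Their poses are not given: they have to be found in the camera images.
- tray_big: Fixed grey tray 184 (x) x 236 (y) mm, walls 24 high, floor 4 thick. Origin: centre of underside; -x side towards robot, yaw within 0.07 rad. Far half (x > 0): big black sole 218 x 78 x 23 mm fixed along y, its heel (narrower, thicker end) to +y, toe to -y. Near half: two compartments 84 (x) x 112 (y) mm centred x -46, y +-58 mm: heel side y = +58, toe side y = -58; dividers 18 high, 4 thick.
- tray_small: Fixed grey tray 184 (x) x 236 (y) mm, walls 24 high, floor 4 thick. Origin: centre of underside; -x side towards robot, yaw within 0.07 rad. Far half (x > 0): small black sole 150 x 56 x 18 mm fixed along y, its heel (narrower, thicker end) to -y, toe to +y. Near half: two compartments 84 (x) x 112 (y) mm centred x -46, y +-58 mm: heel side y = -58, toe side y = +58; dividers 18 high, 4 thick.
- rack: Fixed wooden two-lane rack, 150 (x) x 158 (y) mm, metal rails 26 high. Origin: centre of underside; front lip (24 high) on the -x side towards robot; yaw within 0.07 rad. Floor 12 mm up. Jar lane: +y side, centre y = +38, 70 mm wide inside, from lip's inner face x = -69 to back stop x = +69 mm; a jar touching the lip is centred at x = -42. Other lane (y = -38): flat fixed tins, tops 34 mm up.
- jar_front: White wide-mouthed screw-top glue jar, 54 mm in diameter over its lower 52 mm, cap 49 mm in diameter, 74 mm high, 105 to 210 g, upright. Origin: centre of its underside, z up. At the start the front one of the two alike jars in the rack, next to the front lip (nearest the robot).
- jar_back: White wide-mouthed screw-top glue jar, 54 mm in diameter over its lower 52 mm, cap 49 mm in diameter, 74 mm high, 105 to 210 g, upright. Origin: centre of its underside, z up. At the start the rear one of the two alike jars, 8 to 25 mm of clear space behind the front one.
- heel_tall: Tall loose D-shaped heel block of brown stacked leather: 55 mm long (x), 50 mm wide (y), 45 mm high, about 55 to 115 g. Straight upright sides: flat and parallel from x = -27 to +2 mm, then a half round of radius 25 mm to x = +27 mm. Origin: centre of its underside, z up. Lies on the bench, turned up to 0.6 rad.
- heel_low: Low loose D-shaped heel block of black rubber: 44 mm long (x), 40 mm wide (y), 20 mm high, about 28 to 56 g. Sides flat and parallel from x = -22 to +2 mm, then a half round of radius 20 mm to x = +22 mm. Origin: centre of its underside, z up. Lies on the bench, turned up to 0.6 rad.
- bottle: Slim white squeeze bottle with a grey conical nozzle: 40 mm in diameter up to 70 mm, 98 mm high with nozzle, 75 to 155 g, upright on the bench. Origin: centre of its underside, z up.
- tacks: Open round steel tin of brass tacks, 64 mm in diameter, 20 mm high, loose on the bench. Origin: centre of its underside. Not to be moved.

How it is judged:
At the end, for the whole second after the job is handed in: Big-sole tray: first front jar beside toe, tall heel beside heel. Small-sole tray: bottle beside toe, low heel beside heel. Each flat on its compartment floor (6 mm, 0.15 rad). Other jar upright in its lane, at most 16 mm behind the front lip. All released, at rest (x of jar_front in the frame of tray_big between -0.065 and -0.027 m and y of jar_front in the frame of tray_big between -0.091 and -0.025 m and z of jar_front in the frame of tray_big between 0 and 0.01 m and angle between each of jar_front, heel_tall, heel_low, bottle, jar_back's own z axis and vertical below 0.15 rad and linear speed of each of jar_front, heel_tall, heel_low, bottle, jar_back below 0.02 m/s and angular speed of each of jar_front, heel_tall, heel_low, bottle, jar_back below 0.2 rad/s and x of heel_tall in the frame of tray_big between -0.065 and -0.027 m and y of heel_tall in the frame of tray_big between 0.023 and 0.093 m and z of heel_tall in the frame of tray_big between 0 and 0.01 m and x of heel_low in the frame of tray_small between -0.072 and -0.02 m and y of heel_low in the frame of tray_small between -0.098 and -0.018 m and z of heel_low in the frame of tray_small between 0 and 0.01 m and x of bottle in the frame of tray_small between -0.072 and -0.02 m and y of bottle in the frame of tray_small between 0.018 and 0.098 m and z of bottle in the frame of tray_small between 0 and 0.01 m and x of jar_back in the frame of rack between -0.05 and -0.026 m and y of jar_back in the frame of rack between 0.026 and 0.05 m and z of jar_back in the frame of rack between 0.008 and 0.018 m); the robot touches nothing.
It fails at once if a glue jar or the bottle is tipped (more than 0.7 rad) (angle between any of jar_front, jar_back, bottle's own z axis and vertical above 0.7 rad).
It fails at once if the tin of tacks is shifted more than 25 mm or tilted more than 0.3 rad (distance of tacks from where it was at the start of the episode above 0.025 m or angle between tacks's own z axis and vertical above 0.3 rad).
It also fails if it takes over 128 s, if anything falls off the work surface, if the arm or the gripper's body presses on something with over 40 N, if the wrist force passes 120 N, or if a joint passes its speed limit or range.

### The arm

A 6-joint arm with a two-finger parallel gripper is mounted at the origin on the work surface. World frame = base frame: x ahead of the robot, y to its left, z up, the work surface at z = 0. Lengths are in m, angles in rad, forces in N, time in s.
With the tool pointing down it reaches from about 0.275 to 0.725 m from the base axis. Payload 15.9 kg.
Tool frame: the origin (TCP) lies midway between the tips of the shut fingers; the grasp point (between the pads) lies 19 mm behind it; z points along the fingers, y is the line along which they close (so a half turn about z gives the same grasp; the last joint's range is limited). The gripper opens to 85 mm and grips with 20 to 120 N. Pads are 22 mm wide; open, the fingers measure 114 mm over their backs; the gripper's body (76 mm by 85 mm) begins 54 mm behind the grasp point. The pads swing forward as they close: fully open they stand 13 mm farther back than shut.
Start: joints at [1.208, 0.213, -0.034, 1.323, 0, 1.571], TCP at [0.177, 0.467, 0.231] pointing down, gripper open.
Joint ranges: [-2.98, 2.98], [-0.74, 1.72], [-1.14, 1.35], [-2.1, 2.04], [-1.57, 1.44], [-3.14, 3.14]. Speed limits (rad/s): [1.89, 1.89, 2.39, 2.57, 3.14, 3.14].

### API

Orientations are given as a rotation vector (axis times angle).
In Python, from workcell import arm, cams, monitor gives the robot as it stands. The module is installed in compiled form; this text tells all that it offers. Calls block until the motion is done:
- arm.reach(position, orientation): joint-space move of the TCP to a pose.
- arm.servo_line(position, rotation=None, velocity=0.15): straight line of the TCP; rotation=None keeps the orientation; velocity is the mean speed in m/s.
- arm.goto_joints(angles): joint-space move.
- arm.gripper_open() and arm.gripper_close(newtons=None): open the fingers fully, or close them until they stop; newtons is the grip in N (None keeps the last).
- arm.pause(seconds).
- arm.inverse_kinematics(position, orientation): joint angles nearest the present ones, or None.
- cams.get_image(name): name is "scene" or "top" or "wrist"; returns (picture, depth): 420x560x3 uint8, red, green, blue; 420x560 float32, m along the optical axis (not along the pixel's ray), 0 where there is no reading.
- cams.camera_info(name): a dict with "fov_y" (degrees; the focal length in pixels is half the picture's height over the tangent of half this angle, whatever the lens; pixels are square), "cx", "cy" (the principal point, pixels), "k1" (the pictures are not rectified: a ray, as slopes to the right and down, at radius r is drawn at 1 + k1 r^2 times it, then the intrinsics apply), "world_to_cam" (4x4, takes a point from world to camera coordinates). Camera axes: x right, y down, z forward; pixel columns grow to the right and rows downward; lengths in m; the calibration is good to about 2 mm. A picture is of the moment at which its call begins: read the wrist's pose just before it. camera_info takes no time and is no camera call; for the wrist camera it gives the pose at the moment of the call.
A pose or a line that the arm cannot do raises arm.IKError and nothing moves.
- arm.close_job(): hands the job in; it is judged then, once.
Readings, each from a call of its own:
- monitor.get_clock(): time.
- monitor.get_joint_pos(): joint angles.
- monitor.get_dq(): joint speeds.
- monitor.get_joint_efforts(): joint torques, N m.
- monitor.get_tool_pos(): TCP position.
- monitor.get_tool_rot(): TCP orientation.
- monitor.get_ft_force(): force on the tool from outside, world axes, zero at the start.
- monitor.get_wrist_torque(): the same for the moment, N m.
- monitor.get_finger_gap(): finger opening in m.
- monitor.get_grip_force(): force on a finger pad.
Only numpy, scipy, OpenCV 4.12 (cv2) and the standard library are available. Lean on these libraries where they do the work, as an engineer would, in place of code of your own. Each camera call takes 0.05 s, during which the arm holds its last target. There are 200 camera calls.

## Working session

There is one attempt and no reset: what is moved stays moved. The work goes in short steps, each a Python script; the robot and the scene stay as the last script left them, time stands still between calls to the robot, and variables do not carry over. Pictures are saved under pics/ and viewed, at most 14 in all, crops included, and the job is handed in when it is done.

```bash
mkdir -p pics; cat > h.py <<'E'
import numpy as np, cv2
from workcell import arm, cams, monitor
def grab(n):
    ci=cams.camera_info(n); im,d=cams.get_image(n); return im,d,ci
def rays(ci,uv):
    uv=np.atleast_2d(np.array(uv,float)); f=210/np.tan(np.radians(ci["fov_y"])/2)
    K=np.array([[f,0,ci["cx"]],[0,f,ci["cy"]],[0,0,1.]])
    s=cv2.undistortPointsIter(uv.reshape(-1,1,2),K,np.array([ci["k1"],0,0,0.]),None,None,(3,50,1e-10)).reshape(-1,2)
    return np.c_[s,np.ones(len(s))]
def toworld(ci,p):
    T=np.linalg.inv(np.array(ci["world_to_cam"])); return p@T[:3,:3].T+T[:3,3]
def onplane(ci,uv,z):
    r=rays(ci,uv); T=np.linalg.inv(np.array(ci["world_to_cam"])); d=r@T[:3,:3].T; o=T[:3,3]
    return o+d*((z-o[2])/d[:,2])[:,None]
def cloud(d,ci):
    v,u=np.mgrid[0:420,0:560]; r=rays(ci,np.c_[u.ravel(),v.ravel()])
    P=toworld(ci,r*d.ravel()[:,None]).reshape(420,560,3); P[d==0]=np.nan; return P
E
python3 - <<'E'
from h import *
for n in("top","scene"):
    im,d,ci=grab(n); cv2.imwrite(f"pics/{n}.png",im[:,:,::-1]); np.savez(f"{n}.npz",im=im,d=d,**{k:ci[k] for k in ci})
    P=cloud(d,ci); np.save(n+"_P.npy",P)
    print(n,ci, (d==0).mean(), np.nanmin(P,(0,1)),np.nanmax(P,(0,1)))
print(monitor.get_tool_rot(),monitor.get_clock())
E
```

```text
top {'fov_y': 52.77229032238637, 'cx': 276.3270884475174, 'cy': 213.22795308551693, 'k1': -0.08960030879807125, 'world_to_cam': array([[-0.01516265, -0.99931777, -0.03367635,  0.02461132],
       [-0.99417369,  0.01866219, -0.10616209,  0.53714597],
       [ 0.10671814,  0.03187044, -0.9937784 ,  0.86905295],
       [ 0.        ,  0.        ,  0.        ,  1.        ]])} 0.0040178571428571425 [ 0.07731167 -0.88133619 -0.76691227] [1.64514399 1.31812561 0.18274389]
scene {'fov_y': 49.805278680752195, 'cx': 282.8891430456386, 'cy': 210.24312189947887, 'k1': 0.015419153081369515, 'world_to_cam': array([[ 0.89722955,  0.44154823,  0.00378209, -0.50360668],
       [ 0.33745567, -0.68013822, -0.65079618, -0.13406056],
       [-0.28478556,  0.58518985, -0.75924306,  1.38968842],
       [ 0.        ,  0.        ,  0.        ,  1.        ]])} 0.003928571428571429 [-1.61694273 -0.68156354 -0.77649773] [1.5694315  2.08303416 0.48211283]
[-5.66642972e-01 -3.08986091e+00  1.57427339e-03] 0.1
```

View pics/top.png

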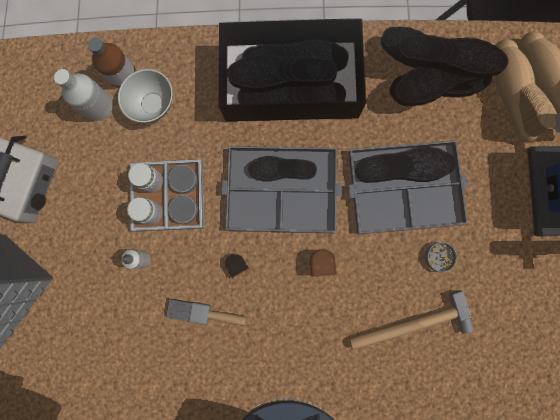

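View pics/scene.png

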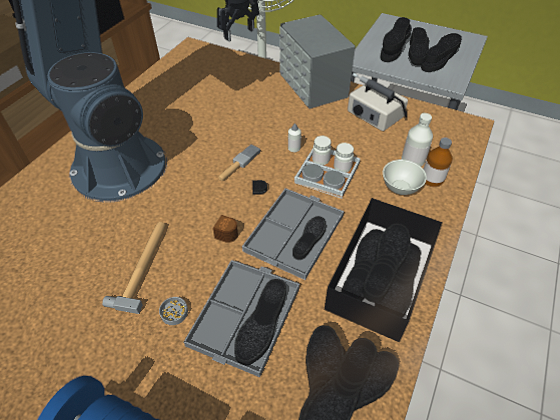

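The top view shows the rack at (130–203, 160–230) with jars at (143,178) and (142,212). The small tray is at (225–337, 148–233) and the big tray at (350–465, 145–232). The loose items are the low heel (235,265), tall heel (322,262), bottle (135,258) and tacks (440,257). The scene view agrees with this layout.

```bash
python3 - <<'E'
from h import *
P=np.load("top_P.npy"); im=np.load("top.npz")["im"]
def box(u0,v0,u1,v1): 
    m=np.zeros((420,560),bool); m[v0:v1,u0:u1]=1; return m
b=P[box(230,290,330,340)]; print("bench z",np.nanmedian(b[:,2]),np.nanstd(b[:,2]))
def rect(name,bx,z0,z1):
    Q=P[box(*bx)&(P[:,:,2]>z0)&(P[:,:,2]<z1)]
    (c,s,a)=cv2.minAreaRect(Q[:,:2].astype(np.float32)*1000); 
    print(name,len(Q),"rect c",np.round(c,1),"s",np.round(s,1),"a",round(a,2),"mean",np.round(Q.mean(0)*1000,1),"min",np.round(Q.min(0)*1000,1),"max",np.round(Q.max(0)*1000,1))
    return Q
rect("tall",(300,240,345,285),.037,.055)
rect("low",(218,248,256,282),.013,.03)
rect("bottle",(115,240,155,275),.06,.12)
rect("bottleall",(115,240,155,275),.015,.12)
rect("jf",(120,196,163,232),.076,.1)
rect("jb",(120,160,163,196),.076,.1)
rect("tacks",(420,238,462,276),.010,.04)
rect("small",(219,140,341,240),.017,.032)
rect("big",(344,136,470,240),.017,.032)
rect("rack",(124,154,210,236),.019,.045)
c=im[236:290,110:480]; c=cv2.resize(c,None,fx=2.1,fy=2.1,interpolation=2)
a=cv2.resize(im[140:290,110:260],None,fx=3,fy=3,interpolation=2); b2=cv2.resize(im[236:286,215:350],None,fx=3,fy=3,interpolation=2)
H=np.zeros((450+150,450,3),np.uint8);H[:450]=a;H[450:,:405]=b2
cv2.imwrite("pics/crop1.png",H[:,:,::-1])
# scene cloud cross-check
P2=np.load("scene_P.npy")
for n,x in(("tall",(205,210,245,248)),("low",(245,172,275,200)),("bottle",(284,118,306,156)),("jars",(308,130,358,165)),("tacks",(158,295,190,328))):
    Q=P2[box(*x)&(P2[:,:,2]>.014)]; print(n,np.round(Q.min(0)*1000),np.round(Q.max(0)*1000))
E
```

```text
bench z -0.0005480910917574633 0.0033601902805833667
tall 598 rect c [432.6 -79.5] s [54.9 50.6] a 3.8 mean [430.1 -79.3  44.7] min [ 404.6 -106.    38.4] max [459.9 -54.6  49.8]
low 353 rect c [430.8 106.7] s [43.5 40.2] a 29.96 mean [429.3 105.6  19.6] min [403.9  79.9  14.9] max [452.7 127.5  23.6]
bottle 306 rect c [444.9 315.5] s [37.3 39. ] a 52.4 mean [445.  311.6  75.9] min [426.  296.9  60. ] max [464.9 335.2  98.9]
bottleall 442 rect c [444.9 314.9] s [38.9 38.9] a 24.95 mean [445.1 308.4  64.5] min [425.2 295.9  15.7] max [465.5 335.2  98.9]
jf 472 rect c [545.8 293.5] s [48.9 49. ] a 13.01 mean [545.3 292.2  84.7] min [520.9 268.5  76.1] max [570.9 318.8  88.9]
jb 462 rect c [617.1 293.1] s [48.8 49.1] a 58.35 mean [616.8 292.   84.7] min [592.1 268.5  76.1] max [642.9 316.9  89.8]
tacks 266 rect c [ 439.4 -334.4] s [63.1 62.1] a 87.45 mean [ 440.7 -335.5   15.4] min [ 408.5 -366.3   10. ] max [ 470.8 -302.8   22.1]
small 2173 rect c [592.    5.5] s [255.1 185.3] a 87.7 mean [614.1   2.8  21.1] min [ 495.7 -122.1   17. ] max [688.1 132.9  27. ]
big 3780 rect c [ 592.2 -270.2] s [185.8 258.9] a 3.85 mean [ 623.7 -269.5   23.4] min [ 492.6 -399.6   17. ] max [ 692.6 -140.7   31.4]
rack 2377 rect c [583.8 256.9] s [152.  159.9] a 1.13 mean [580.5 231.5  29. ] min [506.8 175.6  19. ] max [660.4 336.9  44.7]
tall [ 404. -110.   14.] [504. -54.  50.]
low [405.  78.  14.] [454. 128.  26.]
bottle [425. 291.  15.] [465. 333.  99.]
jars [506. 237.  14.] [656. 340.  92.]
tacks [ 407. -366.   14.] [ 471. -304.   24.]
```

View pics/crop1.png

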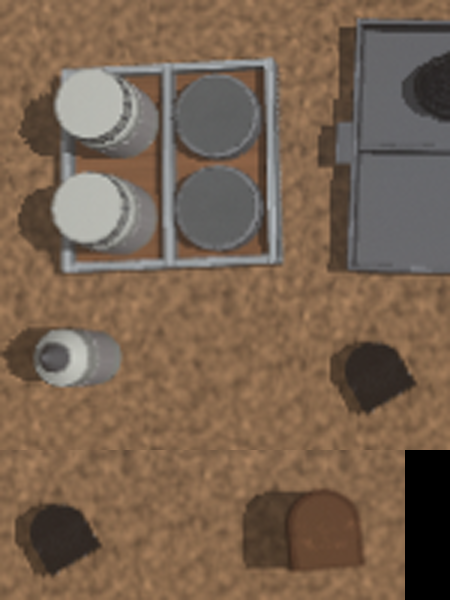

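```bash
cat >> h.py <<'E'
def rv(psi):
    f=(psi+np.pi/2)/2; return np.pi*np.array([np.cos(f),np.sin(f),0])
def frame(c,yaw,p):
    return np.array(c)+np.array([[np.cos(yaw),-np.sin(yaw)],[np.sin(yaw),np.cos(yaw)]])@np.array(p)
BIG=([.5922,-.2702],.067); SMALL=([.592,.0055],-.040); RACK=([.5838,.2569],.02)
def pick(xy,yaw,z,N,zt):
    o=rv(yaw+np.pi/2); p=monitor.get_tool_pos()
    arm.gripper_open()
    if p[2]<zt-.005: arm.servo_line([p[0],p[1],zt],velocity=.25)
    arm.reach([*xy,zt],o); arm.servo_line([*xy,z],velocity=.15)
    arm.gripper_close(N); print("gap",monitor.get_finger_gap(),"grip",monitor.get_grip_force(),"t",monitor.get_clock())
def place(xy,yaw,z,zt):
    p=monitor.get_tool_pos(); arm.servo_line([p[0],p[1],zt],velocity=.2)
    arm.servo_line([*xy,zt],rv(yaw+np.pi/2),velocity=.25)
    print("carry gap",monitor.get_finger_gap())
    arm.servo_line([*xy,z+.02],velocity=.2); arm.servo_line([*xy,z],velocity=.06)
    print("F",np.round(monitor.get_ft_force(),1)); arm.gripper_open()
    arm.servo_line([*xy,zt],velocity=.2); print("done t",monitor.get_clock())
E
python3 - <<'E'
from h import *
P=np.load("top_P.npy"); Q=P[(P[:,:,2]>.03)&(P[:,:,0]>.3)&(P[:,:,0]<.6)&(P[:,:,1]>.345)&(P[:,:,1]<.6)]
print("near cabinet",len(Q),Q.min(0) if len(Q) else "")
a=.0663; pick(frame([.4326,-.0795],a,[-.010,0]),a,.012,40,.15)
if monitor.get_finger_gap()>.04:
    place(frame(*BIG,[-.056,.058]),BIG[1],.017,.15)
E
```

```text
near cabinet 3515 [0.30088368 0.52120053 0.03000491]
gap 0.049396746912100734 grip 41.05808478780091 t 3.975
carry gap 0.04928236518341571
F [ 0.   0.7 -1.6]
done t 8.1333
```

```bash
python3 - <<'E'
from h import *
pick([.5458,.2935],RACK[1],.037,40,.18)
if monitor.get_finger_gap()>.045:
    place(frame(*BIG,[-.046,-.058]),BIG[1],.030,.18)
im,d,ci=grab("top"); cv2.imwrite("pics/t2.png",im[:,:,::-1])
E
```

```text
gap 0.05288578251434712 grip 41.09503246843815 t 11.9917
carry gap 0.0527513134087603
F [ 0.6 -0.7 -0.9]
done t 18.125
```

View pics/t2.png

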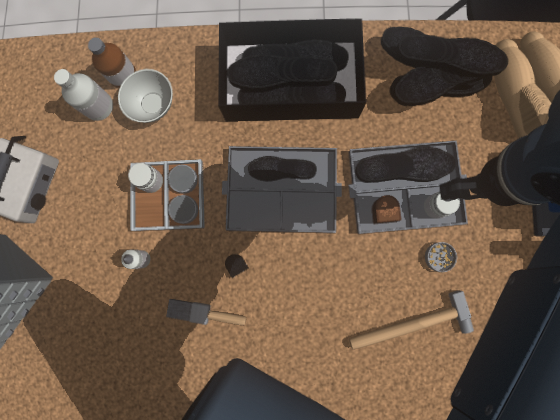

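The tall heel at (387,209) and the jar at (447,205) both stand in the big tray's compartments, and the tacks at (440,257) haven't moved. Next I do the low heel, the rear jar and the bottle.

```bash
python3 - <<'E'
from h import *
a=np.radians(29.96); pick(frame([.4308,.1067],a,[-.010,0]),a,.007,40,.15)
assert .03<monitor.get_finger_gap()<.045
place(frame(*SMALL,[-.056,-.058]),SMALL[1],.012,.15)
pick([.6171,.2931],RACK[1],.037,40,.18)
assert monitor.get_finger_gap()>.045
p=frame(*RACK,[-.036,.038]); print(p)
arm.servo_line([.6171,.2931,.0385],velocity=.05); arm.servo_line([*p,.0385],rv(RACK[1]+np.pi/2),velocity=.05); arm.servo_line([*p,.037],velocity=.05)
print(monitor.get_ft_force()); arm.gripper_open(); arm.servo_line([*p,.19],velocity=.2)
pick([.445,.315],0,.036,30,.19)
assert .03<monitor.get_finger_gap()<.045
place(frame(*SMALL,[-.046,.058]),SMALL[1],.041,.2)
arm.servo_line([.35,.1,.25],velocity=.2)
arm.goto_joints([1.208,.213,-.034,1.323,0,1.571])
for n in("top","scene"):
    im,d,ci=grab(n); cv2.imwrite(f"pics/{n}3.png",im[:,:,::-1]); np.save(n+"3_P.npy",cloud(d,ci))
P=np.load("top3_P.npy")
def rect(name,bx,z0,z1,F):
    m=np.zeros((420,560),bool); m[bx[1]:bx[3],bx[0]:bx[2]]=1
    Q=P[m&(P[:,:,2]>z0)&(P[:,:,2]<z1)]; c,s,a=cv2.minAreaRect(Q[:,:2].astype(np.float32)*1000)
    print(name,"local",np.round(frame([0,0],-F[1],np.array(c)/1000-F[0])*1000,1),"s",np.round(s,1),"z",np.round(np.median(Q[:,2])*1000,1))
rect("jf",(415,180,470,232),.068,.1,BIG); rect("tall",(360,185,410,232),.040,.06,BIG)
rect("low",(284,194,332,228),.018,.035,SMALL); rect("bot",(210,180,276,235),.05,.12,SMALL)
rect("jb",(110,180,163,232),.076,.1,RACK); print(monitor.get_clock())
E
```

```text
gap 0.0390800078054879 grip 39.55092299496755 t 21.6667
carry gap 0.038691099286467114
F [ 0.2  0.8 -1.1]
done t 26.025
gap 0.052654906344661044 grip 41.52843972668052 t 29.35
[0.54704725 0.29417245]
[-5.82500134 -3.40917907 14.83421836]
gap 0.039188340581315595 grip 29.681640844792128 t 35.125
carry gap 0.03964776010816291
F [-0.2 -0.1 -1.8]
done t 40.1167
jf local [-47.4 -58.3] s [49.8 48.9] z 77.2
tall local [-46.5  57.9] s [55.7 52. ] z 48.6
low local [-45.9 -59.4] s [38.5 43.5] z 23.9
bot local [-48.5  56.9] s [38.5 38. ] z 77.5
jb local [-35.4  36. ] s [49.5 48.7] z 84.9
42.9083
```

```bash
ls pics; python3 -c "
import cv2;a=cv2.imread('pics/top3.png')[130:300,100:480];cv2.imwrite('pics/c3.png',cv2.resize(a,None,fx=2,fy=2))"
```

```text
crop1.png
scene.png
scene3.png
t2.png
top.png
top3.png
```

View pics/c3.png

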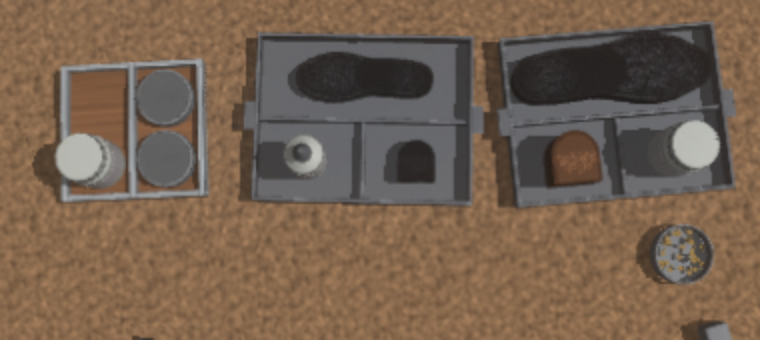

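View pics/scene3.png

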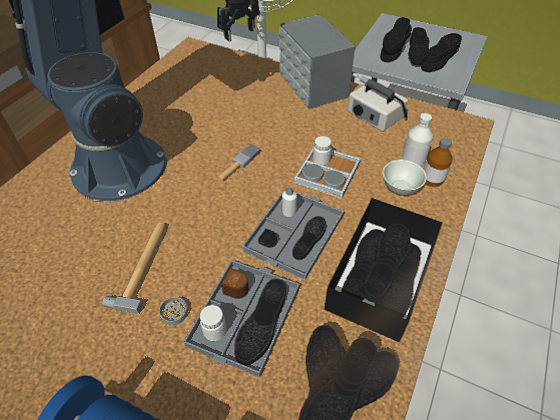

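In both views, everything is upright and in its place: the rear jar at (85,157) in the crop is close to the lip. The bottle (303,153), low heel (416,160), tall heel (575,158) and front jar (693,145) are in their compartments, and the tacks haven't moved. All measured positions are well within tolerance, so I'm handing the job in.

```bash
python3 -c "
from h import *
print(arm.close_job())"
```

```text
the job is handed in; nothing more can be done
None
```

Both repair kits are made up, the remaining jar is pulled up to about 7 mm behind the lip, the tacks tin hasn't moved, and the job was handed in at about 43 s; no verdict came back, but the last camera check put every item well within tolerance.

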